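# Gauge two fired sleeves and sort them

## Robot

A 6-joint arm with a two-finger parallel gripper is mounted at the origin on the work surface. World frame = base frame: x ahead of the robot, y to its left, z up, the work surface at z = 0. Lengths are in m, angles in rad, forces in N, time in s.
With the tool pointing down it reaches from about 0.35 to 0.8 m from the base axis. Payload 7.3 kg.
Tool frame: the origin (TCP) lies on the centre line of the jaws, within the pads' length; the fingertips stand 25 mm ahead of it and the grasp point (between the pads) lies 6 mm ahead of it; z points along the fingers, x is the direction in which the jaws open and shut, and the axes are right-handed (so a half turn about z gives the same grasp; the last joint's range is limited). The gripper opens to 85 mm and grips with 20 to 120 N. Pads are 22 mm wide; open, the fingers measure 114 mm over their backs; the gripper's body (76 mm by 85 mm) begins 54 mm behind the grasp point. The pads swing forward as they close: fully open they stand 13 mm farther back than shut.
Start: joints at [-1.396, 0.342, 1.524, -0, 1.275, -0.146], TCP at [0.166, -0.498, 0.256] pointing down, gripper open.
Joint ranges: [-2.53, 2.53], [-0.77, 2.02], [0.04, 2.7], [-1, 4.14], [0.28, 2.66], [-3.11, 3.11]. Speed limits (rad/s): [2.57, 2.57, 3.14, 3.14, 3.14, 3.14].

## Interface

Orientations are given as a unit quaternion [w, x, y, z].
In Python, from station import env, viewer gives the robot as it stands.
- The arm moves only by the tool drive_tool, never from a script. Its argument "motion" is text: rows parted by semicolons, each of 4 numbers parted by spaces: the shift along the world's x, y, z in units of 40 mm (1.0 is 40 mm), then the turn about the world's z in units of 6 degrees (1.0 is 6 degrees). A call has 1 to 12 rows; each row is the pose to reach, as a shift and turn from the pose commanded when the call began; what a row does not reach only later rows make up. A row lasts 1/8 s, in which the tool goes at most 62.5 mm and 10.7 degrees, less where a joint would pass 70% of its speed; a pose out of reach is approached as far as the arm can. A call with a gripper value outside its range is refused whole. "hand" is the opening, from -1 (shut) to 1 (fully open), so that 0 is half open, set as the call begins (left out, the last holds). The fingers move at their own pace and stop on an object; "grip_force" is the grip in N (left out, the last holds). Time passes only in rows, so rows that repeat a pose let the fingers close. It gives the time, the measured TCP pose, the force and the opening at its end, in the units of the state.
- env.sense(): the state, without advancing time (a new reading comes with each control period).
- viewer.camera(name): name is "scene" or "top"; returns (picture, depth): 400x640x3 uint8, blue, green, red; 400x640 float32, m along the optical axis (not along the pixel's ray), 0 where there is no reading.
- viewer.camera_model(name): a dict with "fx", "fy", "cx", "cy" (pixels), "k1" (the pictures are not rectified: a ray, as slopes to the right and down, at radius r is drawn at 1 + k1 r^2 times it, then the intrinsics apply), "cam_to_world" (4x4, takes a point from camera to world coordinates). Camera axes: x right, y down, z forward; pixel columns grow to the right and rows downward; lengths in m; the calibration is good to about 2 mm. A picture is of the moment at which its call begins. camera_model takes no time and is no camera call.
- env.sign_off(): hands the job in, once; it reports no verdict.
Trained networks look in the newest picture that a camera, given by its name, has taken for a name from the list of things; names that differ only in an ending like _2 or _b are one class to them, and where a whole thing is asked for, a point or a joint stands for the part that bears it (a point fixed in the world has none). Each returns a list of dicts, best first, with "confidence" (0 to 1); they miss things now and then, are a little off and sometimes report something else, mostly with a low value. They report only what shows in the picture. A call takes as long as a camera call. They do not tell look-alikes from the thing itself.
- viewer.outline_of(camera, target): "pixels" (400x640 bool, what is visible of it) and "box" ([left, top, right, bottom] in pixels, round what is visible of it).
The state is a dict: "clock": time; "joints": joint angles; "qvel": joint speeds; "effort": joint torques, N m; "position": TCP position; "orientation": TCP orientation; "ft_force": force on the tool from outside, world axes, zero at the start; "torque": the same for the moment, N m; "grip_width": finger opening in m.
Only numpy, scipy, OpenCV 4.12 (cv2) and the standard library are available. Lean on these libraries where they do the work, as an engineer would, in place of code of your own. Each camera call takes 0.05 s, during which the arm holds its last target. There are 200 camera calls.

## Task

Two terracotta sleeves lie in the lanes of the pin gauge. First slide both along their lanes onto their pins as far as they will go - the good one goes fully home against the stop plate, the one that shrank too much is halted by the pin's shoulder - and leave both there for a moment; only then draw them off and lay the one that fits in the white tray and the tight one in the orange tray. Set them down without dropping them, each lying on its side, and leave the mug, bottle and bowl where they are.

Things in the scene. Friction and masses are not known exactly. Their poses are not given: they have to be found in the camera images.
- rig: fixed pin gauge: plywood base 270 x 240 x 18 mm (x, y, z), origin at the centre of its underside. Two lanes along x, at y = +65 mm (left) and -65 mm (right): each a cradle of two level 12 mm rods 40 mm apart, x = -95 to +110 mm, tops 49 mm above the table; a sleeve in it has its axis 70 mm above the table. Upright stop plate at the +x end, face at x = +110 mm, 18 mm thick, top at 100 mm
- pin_left_root (a point): root centre of the level steel pin of the left lane (+ y of the gauge), on the stop plate's face, 70 mm above the table; axes as the gauge. The pin points to -x, 80 mm long: 28 mm thick for the 58 mm next to the plate, then a shoulder to an 18 mm nose. A sleeve that fits ends with its centre 40 mm from the plate, a tight one about 100 mm
- pin_right_root (a point): root centre of the level steel pin of the right lane (- y of the gauge), on the stop plate's face, 70 mm above the table; axes as the gauge. The pin points to -x, 80 mm long: 28 mm thick for the 58 mm next to the plate, then a shoulder to an 18 mm nose. A sleeve that fits ends with its centre 40 mm from the plate, a tight one about 100 mm
- pin_left_tip (a point): free end of the pin of the left lane (+ y of the gauge), on its axis, 80 mm before the stop plate; axes as the gauge. Sleeves are slid on towards +x
- pin_right_tip (a point): free end of the pin of the right lane (- y of the gauge), on its axis, 80 mm before the stop plate; axes as the gauge. Sleeves are slid on towards +x
- sleeve_a: a fired terracotta sleeve (tube), 80 mm long, 56 mm outside diameter, about 0.3 kg. Origin at its centre, x along its bore. It starts lying in one of the gauge's lanes, in line with the pin, clear of it on the -x side. One of the two sleeves goes over the 28 mm pin, the other has shrunk too much: the outside does not tell which, the gauge does
- sleeve_b: a fired terracotta sleeve (tube), 80 mm long, 56 mm outside diameter, about 0.3 kg. Origin at its centre, x along its bore. It starts lying in one of the gauge's lanes, in line with the pin, clear of it on the -x side. One of the two sleeves goes over the 28 mm pin, the other has shrunk too much: the outside does not tell which, the gauge does
- tray_white: white glazed fixed shallow tray, 200 x 170 mm outside (x, y), 30 mm high, 6 mm walls and floor. Origin at the centre of its underside. Two low ribs along its x, 20 mm either side of its middle, keep a sleeve from rolling: a sleeve lying on them along x has its axis 37 mm above the table. For the sleeve that fits
- tray_orange: orange plastic fixed shallow tray, 200 x 170 mm outside (x, y), 30 mm high, 6 mm walls and floor. Origin at the centre of its underside. Two low ribs along its x, 20 mm either side of its middle, keep a sleeve from rolling: a sleeve lying on them along x has its axis 37 mm above the table. For the tight sleeve
- mug: white mug, 80 mm wide, 85 mm high, handle on its +y side; origin at the centre of its underside; not to be moved
- bottle: white bottle with a red cap, 64 mm wide, 160 mm high; origin at the centre of its underside; not to be moved
- bowl: blue bowl, 110 mm wide, 45 mm high; origin at the centre of its underside; not to be moved
There are look-alikes about, which are no part of the job. Leave any turquoise look-alike of the sleeve_a alone. What is shaped like the sleeve_b but green is not meant.

How it is judged:
By the outcome, as a careful person would: the job done as asked, in the order asked, and still so for the second after the job is handed in, with the robot touching nothing.
It also fails if it takes over 70 s, if anything falls off the work surface, if the arm or the gripper's body presses on something with over 40 N, if the wrist force passes 120 N, or if a joint passes its speed limit or range.

## Working session

There is one attempt and no reset: what is moved stays moved. The work goes in short steps, Python scripts to look and compute and a tool call to move; the robot and the scene stay as the last step left them, time stands still between calls to the robot, and variables do not carry over. Pictures are saved under pics/ and viewed, about 8 in all and at most 12, crops included, and the job is handed in when it is done.

Besides the shell and the picture viewer there is one more tool, called as name(argument=value, ...) on one line, values as JSON. drive_tool: Moves the arm, as the interface text tells. Its arguments: {"type":"object","properties":{"motion":{"type":"string"},"hand":{"type":"number"},"grip_force":{"type":"number"}},"required":["motion"]}

```bash
mkdir -p pics
cat > h.py <<'E'
import numpy as np, cv2
from station import env, viewer
def cloud(name, depth):
    m=viewer.camera_model(name); h,w=depth.shape
    v,u=np.mgrid[0:h,0:w]
    K=np.array([[m['fx'],0,m['cx']],[0,m['fy'],m['cy']],[0,0,1.]])
    p=cv2.undistortPoints(np.stack([u,v],-1).reshape(-1,1,2).astype(np.float64),K,np.array([m['k1'],0,0,0,0.])).reshape(h,w,2)
    P=np.concatenate([p*depth[...,None],depth[...,None]],-1)
    T=np.array(m['cam_to_world']); W=P@T[:3,:3].T+T[:3,3]
    W[depth==0]=np.nan
    return W
E
python3 - <<'E'
from h import *
s=env.sense(); print({k:np.round(v,3).tolist() for k,v in s.items()})
for n in ['top','scene']:
    im,d=viewer.camera(n); cv2.imwrite(f'pics/{n}0.png',im); np.save(f'{n}0.npy',cloud(n,d))
    for t in ['rig','sleeve_a','tray_white','tray_orange','mug','bottle','bowl']:
        for r in viewer.outline_of(n,t)[:4]:
            W=cloud(n,d)[r['pixels']]; print(n,t,round(r['confidence'],2),r['box'],np.round(np.nanmedian(W,0),3))
E
```

```text
{'clock': 0.0, 'joints': [-1.396, 0.343, 1.525, 0.0, 1.275, -0.146], 'qvel': [-0.001, 0.0, 0.0, 0.001, -0.001, 0.001], 'effort': [0.002, -43.367, -24.601, 0.0, 0.008, -0.0], 'position': [0.166, -0.498, 0.256], 'orientation': [-0.001, 0.811, -0.585, -0.001], 'ft_force': [0.45, 0.911, 0.412], 'torque': [-0.024, 0.011, 0.05], 'grip_width': 0.085}
top rig 0.56 [271.0, 144.1, 390.4, 274.6] [ 0.566 -0.004  0.019]
top sleeve_a 0.95 [393.4, 303.0, 431.6, 342.6] [ 0.291 -0.173  0.05 ]
top sleeve_a 0.62 [286.4, 202.1, 312.8, 244.1] [0.509 0.062 0.092]
top sleeve_a 0.55 [345.2, 201.1, 374.2, 240.4] [ 0.509 -0.065  0.092]
top sleeve_a 0.55 [248.6, 98.0, 286.6, 126.8] [0.762 0.135 0.049]
top tray_white 0.86 [446.0, 191.9, 525.6, 285.3] [ 0.471 -0.353  0.007]
top tray_white 0.18 [284.0, 204.4, 310.9, 242.3] [0.51  0.064 0.093]
top tray_orange 0.92 [140.0, 205.3, 219.5, 301.6] [0.442 0.341 0.007]
top mug 0.74 [164.2, 110.3, 216.5, 151.3] [0.728 0.302 0.039]
top bottle 0.69 [432.5, 95.9, 468.7, 138.7] [ 0.729 -0.265  0.103]
top bowl 0.57 [305.5, 73.7, 353.3, 118.2] [ 0.81  -0.005  0.019]
scene rig 0.72 [265.8, 161.7, 386.2, 259.8] [ 0.6   -0.012  0.02 ]
scene sleeve_a 0.98 [278.5, 175.6, 309.7, 211.2] [ 0.528 -0.071  0.09 ]
scene sleeve_a 0.87 [323.8, 156.2, 355.5, 189.3] [0.526 0.057 0.089]
scene sleeve_a 0.7 [395.3, 224.4, 433.9, 257.0] [0.781 0.126 0.048]
scene sleeve_a 0.61 [210.9, 149.0, 242.7, 179.7] [ 0.311 -0.181  0.045]
scene tray_white 0.78 [156.7, 195.3, 240.8, 283.4] [ 0.476 -0.353  0.006]
scene tray_white 0.72 [356.1, 252.8, 401.6, 293.6] [0.797 0.003 0.019]
scene tray_white 0.31 [264.9, 161.9, 386.6, 259.5] [ 0.6   -0.013  0.02 ]
scene tray_orange 0.98 [358.9, 100.6, 439.5, 170.5] [0.45  0.34  0.007]
scene mug 0.63 [437.1, 177.0, 472.4, 216.8] [0.73  0.294 0.051]
scene bottle 0.82 [248.3, 282.7, 275.1, 324.5] [ 0.761 -0.279  0.104]
scene bowl 0.72 [357.2, 251.2, 399.0, 291.7] [0.796 0.002 0.019]
```

View pics/top0.png

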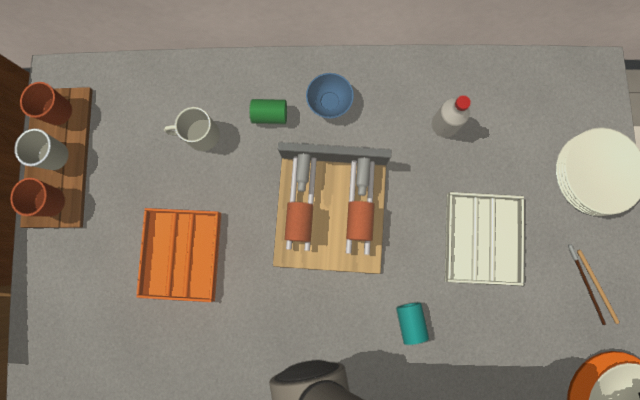

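View pics/scene0.png

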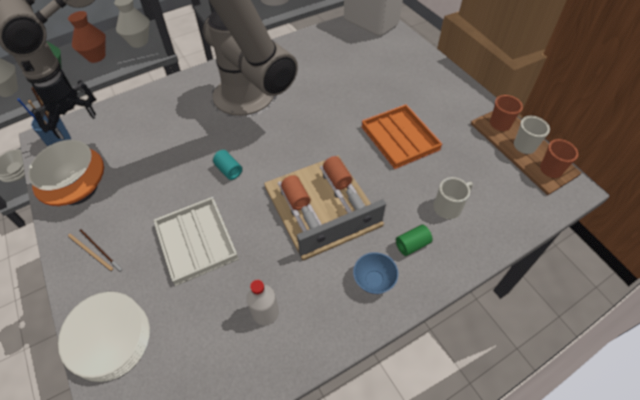

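The top view shows the rig around (332,208) with the sleeves at (299,222) and (360,221). The orange tray is at (178,255) and the white one at (486,240). The look-alikes are turquoise at (412,324) and green at (268,111). Next I need the exact poses.

Run:
```python
from h import *
W=np.load('top0.npy'); im=cv2.imread('pics/top0.png'); hsv=cv2.cvtColor(im,cv2.COLOR_BGR2HSV)
v,u=np.mgrid[0:400,0:640]
def box(l,t,r,b): return (u>=l)&(u<=r)&(v>=t)&(v<=b)
def rect(m,name):
    p=W[m]; p=p[~np.isnan(p[:,0])]; (c,s,a)=cv2.minAreaRect((p[:,:2]*1000).astype(np.float32)); print(name,len(p),np.round(c,1),np.round(s,1),round(a,2),'z',np.round(np.percentile(p[:,2],[5,50,95]),4))
Z=W[...,2]
rect(box(262,135,400,285)&(Z>.095)&(Z<.106)&(v<175),'plate top')
rect(box(262,150,400,285)&(Z>.013)&(Z<.022),'base')
for n,b in [('white',(438,184,535,295)),('orange',(130,198,228,310))]:
    rect(box(*b)&(Z>.024)&(Z<.034),n+' rim'); 
red=((hsv[...,0]<10)|(hsv[...,0]>172))&(hsv[...,1]>120)
for n,b in [('L',(280,190,320,255)),('R',(338,190,382,255))]:
    m=box(*b)&red&(Z>.085); rect(m,n+' sleeve top')
    p=W[m]; q=p[:,:2]-p[:,:2].mean(0); e=np.linalg.svd(q,full_matrices=False)[2][0]; print(p.mean(0),np.degrees(np.arctan2(e[1],e[0])), p[:,0].min(),p[:,0].max())
```

```text
plate top 959 [660.3 -12.5] [238.1  19.5] 85.19 z [0.0962 0.0992 0.1022]
base 7613 [530.1  -2.7] [240.3 246.8] 85.32 z [0.0146 0.0175 0.0205]
white rim 927 [ 471.4 -349.4] [171.8 201.9] 86.17 z [0.0252 0.0289 0.0321]
orange rim 941 [444.8 337.6] [172.2 201.1] 86.92 z [0.0253 0.029  0.0319]
L sleeve top 756 [509.5  64.7] [45.7 78. ] 85.14 z [0.0868 0.0938 0.0978]
[0.50906297 0.06477167 0.09330275] 175.32562500169604 0.4699525732296027 0.5494729123499382
R sleeve top 774 [509.6 -66.8] [47.4 77.3] 84.41 z [0.0869 0.0936 0.0977]
[ 0.50925702 -0.06541235  0.0931343 ] 175.88628149437932 0.4702436368434263 0.5486460967554404
```

drive_tool(motion="1.2 0.8 0 0; 2.4 1.7 0 -1; 3.6 2.5 0 -2; 4.8 3.3 0 -3; 6 4.2 0 -3.85; 7.1 5 0 -3.85; 7.1 6.5 0 -3.85; 7.1 8 0 -3.85; 7 9.5 0 -3.85; 7 11 0 -3.85; 6.9 12.5 0 -3.85; 6.9 14.2 0 -3.85", hand=-0.06, grip_force=20)

```text
clock: 2.3
position: [0.4412, 0.066, 0.2566]
orientation: [0.0, -0.677, 0.736, -0.0]
ft_force: [0.9, -0.5, -0.3]
grip_width: 0.0401
```

drive_tool(motion="0 0 -1.3 0; 0 0 -2.6 0; 0 0 -3.6 0; 0 0.02 -4.45 0; 0 0.02 -4.45 0; 0 0.02 -4.45 0")

```text
clock: 3.05
position: [0.4424, 0.065, 0.0794]
orientation: [0.0, -0.677, 0.736, -0.001]
ft_force: [0.3, 0.1, 0.6]
grip_width: 0.0401
```

drive_tool(motion="0 0.14 0 0; 0 0.14 0 0; 0.2 0.12 0 0; 0.4 0.11 0 0; 0.6 0.09 0 0; 0.8 0.07 0 0; 1 0.06 0 0; 1.2 0.04 0 0; 1.35 0.03 0 0; 1.35 0.03 0 0")

```text
clock: 4.3
position: [0.4954, 0.0663, 0.078]
orientation: [-0.001, -0.677, 0.736, 0.001]
ft_force: [-2.3, 1.0, 0.4]
grip_width: 0.0402
```

drive_tool(motion="0.1 -0.01 0 0; 0.2 -0.02 0 0; 0.3 -0.03 0 0; 0.4 -0.03 0 0; 0.4 -0.03 0 0; 0.4 -0.03 0 0")

```text
clock: 5.05
position: [0.5081, 0.0652, 0.0779]
orientation: [-0.003, -0.677, 0.736, 0.003]
ft_force: [-15.6, 0.7, 9.2]
grip_width: 0.0403
```

drive_tool(motion="-0.8 0.08 0 0; -1.7 0.14 0.1 0; -1.7 0.1 1.2 0; -1.75 -1.2 2 0; -1.75 -2.6 2 0; -1.75 -3.12 2 0; -1.75 -3.12 2 0; -1.75 -3.12 2 0")

```text
clock: 6.05
position: [0.4419, -0.0595, 0.1584]
orientation: [0.0, -0.677, 0.736, -0.0]
ft_force: [-0.2, -0.3, -0.3]
grip_width: 0.0401
```

drive_tool(motion="0 0 -1 0; 0 0 -2 0; 0 0 -2 0; 0.3 -0.02 -2 0; 0.6 -0.05 -2 0; 0.8 -0.07 -2 0; 1 -0.08 -2 0; 1.2 -0.1 -2 0; 1.35 -0.11 -2 0; 1.45 -0.12 -2 0; 1.55 -0.13 -2 0; 1.55 -0.13 -2 0")

```text
clock: 7.55
position: [0.5043, -0.0651, 0.0783]
orientation: [0.0, -0.677, 0.736, -0.001]
ft_force: [-0.5, -0.5, -0.9]
grip_width: 0.04
```

drive_tool(motion="0.2 -0.02 0 0; 0.4 -0.03 0 0; 0.6 -0.05 0 0; 0.8 -0.07 0 0; 1 -0.08 0 0; 1.15 -0.09 0 0; 1.25 -0.1 0 0; 1.3 -0.11 0 0; 1.35 -0.11 0 0; 1.4 -0.11 0 0; 1.4 -0.11 0 0")

```text
clock: 8.93
position: [0.5571, -0.0693, 0.0783]
orientation: [-0.002, -0.677, 0.736, 0.002]
ft_force: [-11.0, -1.0, 6.7]
grip_width: 0.0402
```

drive_tool(motion="-0.6 0.05 0 0; -1.2 0.1 0.2 0; -2 0.15 1.2 0; -3.2 -0.5 2.4 0; -3.8 -1.8 3 0; -3.8 -3 3 0; -3.8 -3 3 0", hand=1)

```text
clock: 9.8
position: [0.408, -0.1928, 0.1994]
orientation: [0.0, -0.676, 0.737, -0.002]
ft_force: [-0.7, 1.5, -0.2]
grip_width: 0.0856
```

```bash
cat > m.py <<'E'
from h import *
import sys
k=sys.argv[1]
print(env.sense()['clock'],env.sense()['position'])
im,d=viewer.camera('top'); W=cloud('top',d); hsv=cv2.cvtColor(im,cv2.COLOR_BGR2HSV)
cv2.imwrite(f'pics/top{k}.png',cv2.resize(im[60:360,100:560],None,fx=1.7,fy=1.7))
m=(((hsv[...,0]<10)|(hsv[...,0]>172))&(hsv[...,1]>120)&(W[...,2]>.04)).astype(np.uint8)
n,l,st,c=cv2.connectedComponentsWithStats(m)
for i in range(1,n):
    if st[i,4]<150: continue
    p=W[l==i]; p=p[p[:,2]>np.nanmax(p[:,2])-.015]
    cc,s,a=cv2.minAreaRect((p[:,:2]*1000).astype(np.float32)); 
    q=p[:,:2]-p[:,:2].mean(0); e=np.linalg.svd(q,full_matrices=False)[2][0]
    print(np.round(c[i]),len(p),np.round(cc,1),np.round(s,1),round(a,1),'yaw',round(np.degrees(np.arctan(e[1]/e[0])),1),'ztop',round(np.percentile(p[:,2],90),3))
E
python3 m.py 1
```

```text
9.8 [ 0.40795426 -0.19280483  0.19942604]
[ 42. 102.] 372 [788.1 649.6] [84.4 82.2] 23.7 yaw 59.9 ztop 0.102
[462. 103.] 155 [ 740.4 -274.8] [25.9 27.2] 84.2 yaw -31.8 ztop 0.161
[362. 175.] 761 [605.6 -74.3] [47.6 79.7] 83.5 yaw -4.5 ztop 0.097
[ 33. 197.] 346 [568.1 649.4] [84.8 81.3] 81.0 yaw 75.4 ztop 0.102
[299. 199.] 747 [556.3  60.3] [47.6 78.2] 85.7 yaw -5.0 ztop 0.097
```

View pics/top1.png

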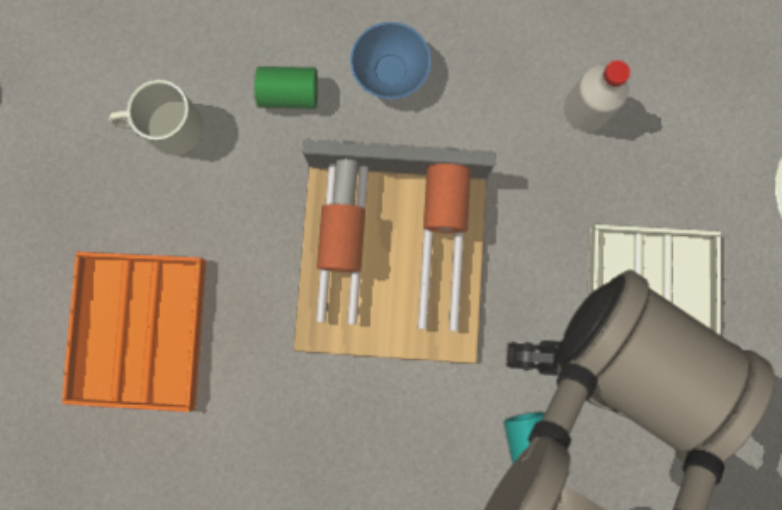

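drive_tool(motion="1 0.8 0.3 0; 2 1.6 0.3 0; 3 2.3 0.3 0; 4 3 0.3 0; 4.83 3 0.3 0; 4.83 3 0 0; 4.83 3 0 0; 4.83 3 0 0", hand=1)

```text
clock: 10.85
position: [0.5999, -0.0691, 0.1983]
orientation: [-0.0, -0.677, 0.736, 0.0]
ft_force: [0.2, -0.3, 0.2]
grip_width: 0.0855
```

drive_tool(motion="0.02 -0.1 -1 0; 0.02 -0.1 -2 0; 0.02 -0.1 -2.7 0; 0.02 -0.1 -3.08 0; 0.02 -0.1 -3.08 0; 0.02 -0.1 -3.08 0")

```text
clock: 11.6
position: [0.6023, -0.0736, 0.0766]
orientation: [0.001, -0.677, 0.736, -0.001]
ft_force: [0.0, 1.0, -0.1]
grip_width: 0.0854
```

drive_tool(motion="0 0 0 0; 0 0 0 0; 0 0 0 0; 0 0 0 0; 0 0 0 0; 0 0 0 0", hand=-1, grip_force=30)

```text
clock: 12.35
position: [0.602, -0.0738, 0.0765]
orientation: [0.0, -0.677, 0.736, -0.001]
ft_force: [-1.3, -1.3, 4.8]
grip_width: 0.0562
```

drive_tool(motion="-0.2 0.02 0 0; -0.5 0.04 0 0; -0.9 0.07 0 0; -1.3 0.11 0 0; -1.7 0.14 0 0; -2.1 0.17 0 0; -2.5 0.21 0 0; -2.7 0.22 0 0; -2.7 0.22 0 0; -2.7 0.22 0 0")

```text
clock: 13.6
position: [0.4939, -0.0649, 0.0764]
orientation: [0.0, -0.677, 0.736, -0.001]
ft_force: [-2.3, -1.4, 11.4]
grip_width: 0.056
```

drive_tool(motion="0 0 0.4 0; 0 0 1.1 0; 0 -0.6 1.7 0; -0.2 -1.6 2 0; -0.3 -2.7 2 0; -0.5 -3.8 2 0.15; -0.7 -4.9 2 0.15; -0.7 -5.9 2 0.15; -0.7 -6.7 2 0.15; -0.7 -7.1 2 0.15; -0.7 -7.1 2 0.15; -0.7 -7.1 2 0.15")

```text
clock: 15.1
position: [0.4654, -0.347, 0.1548]
orientation: [0.0, -0.683, 0.73, 0.001]
ft_force: [-0.3, 0.2, -2.3]
grip_width: 0.0561
```

```bash
python3 m.py 2
```

```text
15.1 [ 0.46542506 -0.34702998  0.15482946]
[ 42. 102.] 373 [788.2 649.2] [83.1 83.7] 24.0 yaw 61.9 ztop 0.102
[462. 103.] 161 [ 740.5 -274.9] [26.  28.1] 41.9 yaw -46.3 ztop 0.161
[ 33. 198.] 382 [567.6 649.6] [83. 81.] 89.1 yaw 72.6 ztop 0.102
[299. 199.] 732 [556.1  59.9] [45.1 78.9] 87.1 yaw -5.2 ztop 0.097
[503. 221.] 9 [ 489.  -319.1] [ 1.1 15.8] 48.0 yaw -42.7 ztop 0.266
[503. 251.] 1 [ 429.3 -229. ] [0. 0.] 0.0 yaw 0.0 ztop 0.478
```

View pics/top2.png

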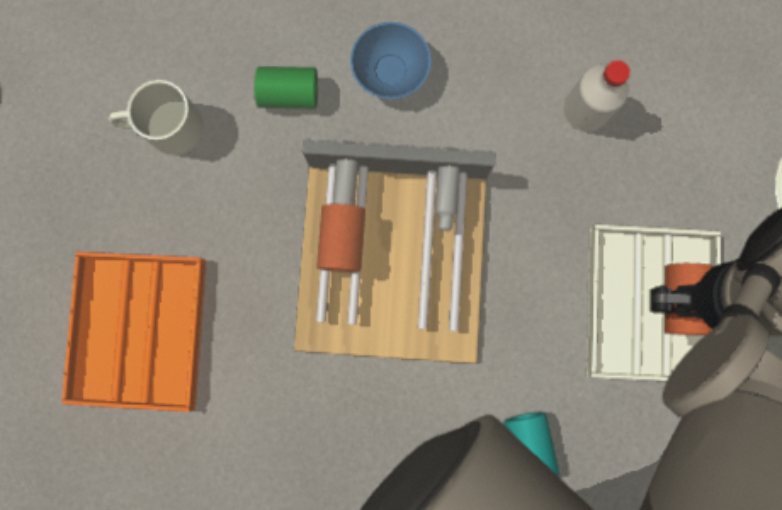

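drive_tool(motion="0 -0.06 -0.8 0; 0 -0.06 -1.6 0; 0 -0.06 -2.2 0; 0 -0.06 -2.5 0; 0 -0.06 -2.65 0; 0 -0.06 -2.73 0; 0 -0.06 -2.75 0; 0 -0.06 -2.75 0")

```text
clock: 16.15
position: [0.4658, -0.3512, 0.0457]
orientation: [-0.0, -0.683, 0.73, -0.001]
ft_force: [-0.5, 0.0, -2.1]
grip_width: 0.0557
```

drive_tool(motion="0 0.05 -0.02 0; 0 0.05 -0.04 0; 0 0.05 -0.06 0; 0 0.05 -0.06 0; 0 0.05 -0.06 0")

```text
clock: 16.77
position: [0.4658, -0.3494, 0.0434]
orientation: [-0.0, -0.683, 0.73, -0.001]
ft_force: [-1.1, -0.5, 5.1]
grip_width: 0.0558
```

Contact is made: the reading went from -2 N to +5 N. Release and rise.

drive_tool(motion="0 0 0 0; 0 0 0 0; 0 0 0 0; 0 0 0 0; 0 0 0 0; 0 0 0.3 0; 0 0 1 0; 0 0.3 2 0; 0 1.5 3 0; 0 3 3.5 0; 0.3 4.5 3.5 0; 0.6 6 3.5 0", hand=1)

```text
clock: 18.27
position: [0.4899, -0.1073, 0.1843]
orientation: [0.001, -0.683, 0.731, -0.001]
ft_force: [0.3, 0.3, 0.2]
grip_width: 0.0852
```

```bash
sed -i 's/\[...,2\]>.04)/[...,2]>.035)/' m.py; python3 m.py 3
```

```text
18.275 [ 0.48986464 -0.1072897   0.18428   ]
[ 43. 102.] 359 [787.8 649.3] [85.1 81.5] 73.2 yaw 61.0 ztop 0.102
[462. 103.] 161 [ 740.7 -275.1] [26.1 26.8] 44.6 yaw -43.3 ztop 0.161
[ 34. 198.] 351 [567.7 650.2] [85.9 81.3] 88.9 yaw 74.7 ztop 0.102
[299. 199.] 740 [556.2  60.2] [47.4 78.2] 85.0 yaw -5.6 ztop 0.097
[488. 238.] 703 [ 468.9 -348.1] [44.7 78.5] 84.6 yaw -3.9 ztop 0.064
```

drive_tool(motion="0.4 1 0 -0.15; 0.9 2 0 -0.15; 1.3 3 0 -0.15; 1.65 4 0 -0.15; 1.65 4.2 0 -0.15; 1.65 4.2 0 -0.15; 1.65 4.2 0 -0.15")

```text
clock: 19.2
position: [0.5554, 0.0579, 0.183]
orientation: [-0.0, -0.677, 0.736, -0.0]
ft_force: [0.3, -0.8, 1.4]
grip_width: 0.0853
```

drive_tool(motion="0 0.07 -1 0; 0 0.07 -2 0; 0 0.07 -2.5 0; 0 0.07 -2.66 0; 0 0.07 -2.66 0; 0 0.07 -2.66 0")

```text
clock: 19.95
position: [0.5563, 0.0616, 0.0775]
orientation: [0.001, -0.677, 0.736, -0.001]
ft_force: [1.0, -0.4, 0.6]
grip_width: 0.0856
```

drive_tool(motion="0 0 0 0; 0 0 0 0; 0 0 0 0; 0 0 0 0; 0 0 0 0; 0 0 0 0", hand=-1, grip_force=30)

```text
clock: 20.7
position: [0.5558, 0.0607, 0.0774]
orientation: [-0.0, -0.678, 0.736, -0.001]
ft_force: [-2.3, -6.8, 7.3]
grip_width: 0.0561
```

drive_tool(motion="-0.15 -0.01 0 0; -0.4 0.01 0 0; -0.8 0.04 0 0; -1.2 0.08 0 0; -1.5 0.1 0 0; -1.6 0.11 0 0; -1.6 0.11 0 0; -1.6 0.11 0 0")

```text
clock: 21.7
position: [0.4927, 0.0658, 0.0775]
orientation: [0.001, -0.678, 0.736, -0.001]
ft_force: [1.8, -4.5, 6.2]
grip_width: 0.056
```

drive_tool(motion="0 0 0.4 0; 0 0 1.1 0; 0 0.5 1.7 0; -0.2 1.5 2 0; -0.5 2.6 2 0.1; -0.8 3.7 2 0.28; -1.1 4.7 2 0.28; -1.2 5.6 2 0.28; -1.2 6.4 2 0.28; -1.2 6.8 2 0.28; -1.2 6.8 2 0.28; -1.2 6.8 2 0.28")

```text
clock: 23.2
position: [0.4433, 0.3373, 0.156]
orientation: [-0.001, -0.688, 0.726, -0.0]
ft_force: [0.2, -0.6, -4.0]
grip_width: 0.0563
```

drive_tool(motion="0 0 -0.8 0; 0 0 -1.6 0; 0 0 -2.2 0; 0 0 -2.5 0; 0 0 -2.65 0; 0 0 -2.72 0; 0 0 -2.74 0; 0 0 -2.74 0")

```text
clock: 24.2
position: [0.4438, 0.3385, 0.0473]
orientation: [0.0, -0.688, 0.726, -0.0]
ft_force: [0.7, -0.2, -4.0]
grip_width: 0.0557
```

drive_tool(motion="0 -0.02 -0.03 0; 0 -0.02 -0.05 0; 0 -0.02 -0.07 0; 0 -0.02 -0.07 0; 0 -0.02 -0.07 0")

```text
clock: 24.82
position: [0.4438, 0.3377, 0.0443]
orientation: [0.0, -0.688, 0.726, -0.0]
ft_force: [-1.1, 0.4, 1.6]
grip_width: 0.0558
```

Contact again (-4 N to +1.6 N), so release and back away.

drive_tool(motion="0 0 0 0; 0 0 0 0; 0 0 0 0; 0 0 0 0; 0 0 0 0; 0 0 0.3 0; 0 0 1 0; 0 -0.3 2 0; 0 -1.5 3 0; 0 -3 3.5 0; 0 -4.5 3.5 0; 0 -6 3.5 0", hand=1)

```text
clock: 26.32
position: [0.4436, 0.0958, 0.1853]
orientation: [0.001, -0.688, 0.725, -0.001]
ft_force: [1.8, 0.3, -0.7]
grip_width: 0.0851
```

drive_tool(motion="0 -1.5 0 0; 0 -2.5 0 0; 0 -2.5 0 0; 0 -2.5 0 0")

```text
clock: 26.82
position: [0.4436, -0.0022, 0.1844]
orientation: [0.0, -0.688, 0.726, -0.0]
ft_force: [0.3, -0.0, -1.0]
grip_width: 0.0854
```

```bash
python3 m.py 4; python3 -c "
from h import *
for t in ['mug','bottle','bowl']:
    im,d=viewer.camera('top')
    for r in viewer.outline_of('top',t)[:1]: print(t,r['box'])"
```

```text
26.825 [ 0.44358247 -0.00223239  0.18442621]
[ 43. 102.] 384 [787.2 649.9] [84.7 82. ] 54.5 yaw 57.7 ztop 0.101
[462. 103.] 160 [ 740.5 -274.4] [25.6 26.7] 82.7 yaw -40.6 ztop 0.161
[ 34. 198.] 361 [567.2 649.4] [83.6 82.3] 59.5 yaw 76.0 ztop 0.102
[488. 238.] 703 [ 469.3 -347.5] [45.5 78.8] 85.5 yaw -3.7 ztop 0.064
[175. 254.] 693 [444.5 337.5] [44.9 77.9] 86.5 yaw -3.9 ztop 0.064
mug [167.0, 111.5, 219.0, 151.7]
bottle [433.3, 96.1, 469.2, 135.9]
bowl [306.0, 72.4, 354.9, 120.6]
```

View pics/top4.png

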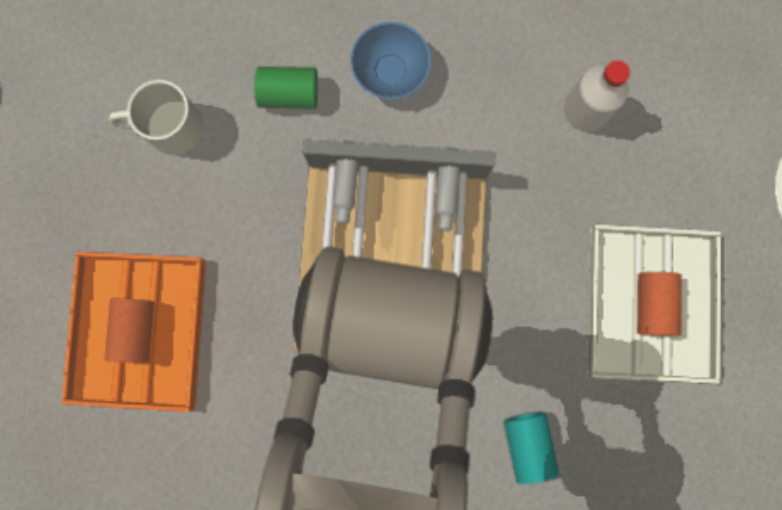

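The picture shows each sleeve on its tray's ribs: orange tray at (130,330), white tray at (659,304). The arm is clear and nothing else has moved.

```bash
python3 -c "
from station import env
print(env.sign_off())"
```

```text
the job is handed in; nothing more can be done
None
```

The sleeve that fits is in the white tray and the tight one is in the orange tray. The job is handed in, at about 27 s of the 70 s allowed.

- **Gauging:** I pushed both sleeves from behind until they stopped. The left one was halted about 100 mm from the stop plate at 16 N, which matches the shoulder, so it is the tight one. The right one went fully home at 11 N. A picture taken with the arm clear showed both at those positions before I drew either off.
- **Placing:** I gripped each sleeve at 30 N, drew it back clear of its pin, and lowered it until the force reading showed it resting on the ribs before releasing it.
- **Last check:** The white-tray sleeve is at (0.469, -0.348) and the orange-tray sleeve at (0.445, 0.338). Both lie along their trays with their tops at 64 mm, against 65 mm expected.
- **Other objects:** The mug, bottle, bowl and look-alikes show no movement in the picture beyond detection noise of about 3 pixels.

No check failed or disagreed. The highest force I saw reported was about 18 N, while pushing the left sleeve against the shoulder.

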